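Seat the template board in the marking jig and bolt it

ROBOT

A 6-joint arm with a two-finger parallel gripper is mounted at the origin on the work surface. World frame = base frame: x ahead of the robot, y to its left, z up, the work surface at z = 0. Lengths are in m, angles in rad, forces in N, time in s.
With the tool pointing down it reaches from about 0.3 to 0.85 m from the base axis. Payload 4.2 kg.
Tool frame: the origin (TCP) lies between the finger pads; the fingertips stand 25 mm ahead of it and the grasp point (between the pads) lies 6 mm ahead of it; z points along the fingers, x is the direction in which the jaws open and shut, and the axes are right-handed (so a half turn about z gives the same grasp; the last joint's range is limited). The gripper opens to 91 mm and grips with 3 to 60 N. Pads are 32 mm wide; open, the fingers measure 118 mm over their backs; the gripper's body (76 mm by 178 mm) begins 60 mm behind the grasp point.
Start: joints at [1.196, 0.32, 1.565, -0, 1.257, -0.02], TCP at [0.2, 0.539, 0.239] pointing down, gripper open.
Joint ranges: [-3.11, 3.11], [-0.84, 2.01], [0.21, 2.61], [-1.34, 4.49], [0.05, 2.63], [-2.56, 2.56]. Speed limits (rad/s): [2.57, 2.57, 3.14, 3.14, 3.14, 3.14].

INTERFACE

Orientations are given as [roll, pitch, yaw] about the fixed x, y, z axes, in that order (R = Rz(yaw) Ry(pitch) Rx(roll)).
In Python, from rig import arm, read_camera, get_calibration gives the robot as it stands.
- The arm moves only by the tool step_arm, never from a script. Its argument "series" is a list of rows, each an object with "grip": the finger opening in m, from 0 to 0.0912; "offset": the shift along the tool's x, y, z in m, a list of three; "yaw": the turn about the tool's z in degrees. A call has 1 to 10 rows; each row is the pose to reach, as a shift and turn from the pose commanded when the call began, along the tool's axes at that moment; what a row does not reach only later rows make up. A row lasts 1/12 s, in which the tool goes at most 41.7 mm and 7.16 degrees, less where a joint would pass 70% of its speed; a pose out of reach is approached as far as the arm can. A call with a gripper value outside its range is refused whole. The fingers move at their own pace and stop on an object; the grip force is fixed at half the most. Time passes only in rows, so rows that repeat a pose let the fingers close. It gives the time, the measured TCP pose, the force and the opening at its end, in the units of the state.
- arm.read_state(): the state, without advancing time (a new reading comes with each control period).
- read_camera(name): name is "side" or "top" or "wrist"; returns the picture (400x640x3 uint8, red, green, blue); there is no depth.
- get_calibration(name): a dict with "K" (3x3 intrinsics, pixels), "rvec" (rotation vector, rad) and "tvec" (3), from world to camera coordinates, as OpenCV has them. Camera axes: x right, y down, z forward; pixel columns grow to the right and rows downward; lengths in m; the calibration is good to about 2 mm. A picture is of the moment at which its call begins: read the wrist's pose just before it. get_calibration takes no time and is no camera call; for the wrist camera it gives the pose at the moment of the call.
- arm.finish_job(): hands the job in, once; it reports no verdict.
The state is a dict: "time_s": time; "joints": joint angles; "qd": joint speeds; "effort": joint torques, N m; "ee_pos": TCP position; "eef_rot": TCP orientation; "ft_force": force on the tool from outside, world axes, zero at the start; "wrist_torque": the same for the moment, N m; "grip_width": finger opening in m.
Only numpy, scipy, OpenCV 4.12 (cv2) and the standard library are available. Lean on these libraries where they do the work, as an engineer would, in place of code of your own. Each camera call takes 0.05 s, during which the arm holds its last target.

TASK

On the marking jig, push the yellow template board along its rails with your fingertips until you feel it drop fully into the locating notches, and only then push the red-knobbed bolt in over the board's edge as far as it goes. Only push: do not grasp, lift or carry the board, and leave the drinking glass, the glue pot and the grey block where they are.

Things in the scene. Friction and masses are not known exactly. Their poses are not given: they have to be found in the camera images.
- jig: marking jig, fixed; plywood base 12 mm thick, in its own x from -145 to +80 mm, y -160 to +160 mm. Origin: on the table under the middle of the rails; z up. The board slides to the jig's +y. Rails lie 30 to 60 mm either side of the centre line, top 24 mm up; between them a fingertip fits down to the base (12 mm). Fences outside: inner faces at 61.5 mm, 6 mm thick, top 40 mm; open at both ends
- board: loose yellow board, 120 (x) x 110 (y) x 12 mm, 0.25 to 0.5 kg, on 9 mm black feet, a wooden knob 22 mm wide in its middle, top 46 mm above the origin. Origin: centre, at the bottoms of the feet; the plate is 9 to 21 mm above it; axes start parallel to the jig's. Origin height: riding on the rails 24 mm, dropped in the notches 17 mm. Slides with 1 to 5 N
- board_push_edge (a point): middle of the board's rear (-y) edge, half way up the plate: the place to push it to the jig's +y
- notch (a point): where the board's origin lies once dropped home: jig x = 0, y = +85 mm, z = 17 mm. The rails' notches are 7 mm deep and 20 mm long (y) for feet 16 mm long, so home is y = 85 +-2 mm; front and rear feet run on separate tracks, so it drops only there, all four feet together, and the notch ends then stop it
- bolt (a joint): steel slide bolt on the jig's -x side at jig y = +85 mm: 0 = fully open, 0.040 m = fully in (end stop); slides to the jig's +x, friction about 1.5 N, no spring. Bar 60 mm long (x), 24 wide, 41 to 49 mm above the table; fully in it reaches 22 mm over the dropped board; a board still riding on the rails blocks it
- bolt_knob (a point): top centre of the bolt's red upright knob, 14 mm in diameter, standing from 49 to 73 mm above the table. It moves with the bolt: at jig x = -108 mm + bolt joint value
- glass: drinking glass, 68 mm wide, 100 mm tall; bystander. Origin: centre of its underside
- glue_pot: white glue pot with a blue cap, 52 mm wide, 55 mm tall; bystander. Origin: centre of its underside
- rubber_block: grey block 55 x 45 x 28 mm; bystander. Origin: centre of its underside
Things that resemble listed ones, but are neither listed nor needed, are in the scene too. There is more than one size of the board; the job needs the smallest.

How it is judged:
On the way, in this order (a step that is already met when the one before it is completed fails the run):
1. the board has dropped into the notches on both ends, the bolt still drawn back (z of board in the frame of jig between 0.014 and 0.0195 m and y of board in the frame of jig between 0.08 and 0.09 m and x of board in the frame of jig between -0.004 and 0.004 m and angle between board's own z axis and vertical below 0.04 rad and value of joint bolt below 0.02 m), for 0.2 s.
2. the bolt is pushed in over the seated board (z of board in the frame of jig between 0.014 and 0.0195 m and y of board in the frame of jig between 0.08 and 0.09 m and x of board in the frame of jig between -0.004 and 0.004 m and angle between board's own z axis and vertical below 0.04 rad and value of joint bolt above 0.034 m), for 0.2 s.
At the end, for the whole second after the job is handed in: The board lies level in the notches (origin under 19.5 mm above the table, within 5 mm of jig y = 85 mm and 4 mm of the centre line, tilt under 0.04 rad), at rest, and the bolt is in by more than 34 of its 40 mm (all of step 2 and linear speed of board below 0.01 m/s); the robot touches nothing.
It fails at once if the board is lifted off its rails (more than 8 mm above riding height) (z of board in the frame of jig above 0.032 m).
It fails at once if the board is tipped up (angle between board's own z axis and vertical above 0.25 rad).
It fails at once if a bystander is moved more than 25 mm or tipped (distance of any of glass, glue_pot, rubber_block from where it was at the start of the episode above 0.025 m or angle between any of glass, glue_pot, rubber_block's own z axis and vertical above 0.4 rad).
It also fails if it takes over 42 s, if anything falls off the work surface, if the arm or the gripper's body presses on something with over 40 N, if the wrist force passes 120 N, or if a joint passes its speed limit or range.

## Working session

There is one attempt and no reset: what is moved stays moved. The work goes in short steps, Python scripts to look and compute and a tool call to move; the robot and the scene stay as the last step left them, time stands still between calls to the robot, and variables do not carry over. Pictures are saved under pics/ and viewed, and the job is handed in when it is done.

Besides the shell and the picture viewer there is one more tool, called after "Call:" as name(argument=value, ...) on one line, values as JSON. step_arm: Moves the arm, as the interface text tells. Its arguments: {"type":"object","properties":{"series":{"type":"array","items":{"type":"object","properties":{"grip":{"type":"number"},"offset":{"type":"array","items":{"type":"number"}},"yaw":{"type":"number"}}}}},"required":["series"]}

```bash
ls; mkdir -p pics; python3 - <<'E'
from rig import arm, read_camera, get_calibration
import cv2
s=arm.read_state(); print(s)
for n in ("side","top","wrist"):
    im=read_camera(n); cv2.imwrite(f"pics/{n}0.png",im[:,:,::-1]); print(n,get_calibration(n))
E
```

```text
pics
{'time_s': 0.0, 'joints': array([ 1.19599208e+00,  3.20253747e-01,  1.56570310e+00, -3.19208883e-05,
        1.25740907e+00, -2.00062771e-02]), 'qd': array([ 9.34168400e-04, -4.86046336e-05,  1.42931537e-03, -6.96705264e-04,
       -6.40460557e-04, -1.14526737e-03]), 'effort': array([ 4.54175824e-04, -4.12460411e+01, -2.31977051e+01,  7.27524748e-02,
        4.56566561e-02, -1.40159282e-04]), 'ee_pos': array([0.19959026, 0.53873345, 0.23813283]), 'eef_rot': array([-3.14158752e+00,  1.77351891e-03,  1.21600823e+00]), 'ft_force': array([0.47922943, 1.001247  , 0.36645636]), 'wrist_torque': array([ 0.00457525,  0.04782959, -0.01835639]), 'grip_width': 0.09118718980057862}
side {'K': array([[397.04564294,   0.        , 315.81106449],
       [  0.        , 397.04564294, 193.14474778],
       [  0.        ,   0.        ,   1.        ]]), 'rvec': array([ 0.34960726, -2.77516395,  1.24430802]), 'tvec': array([0.5347458 , 0.11054244, 0.8436108 ])}
top {'K': array([[380.13894194,   0.        , 320.30058095],
       [  0.        , 380.13894194, 200.35293793],
       [  0.        ,   0.        ,   1.        ]]), 'rvec': array([ 2.19671668, -2.13648101,  0.12277497]), 'tvec': array([0.04307536, 0.56535574, 1.00633273])}
wrist {'K': array([[321.55674618,   0.        , 319.24040398],
       [  0.        , 321.55674618, 193.51204555],
       [  0.        ,   0.        ,   1.        ]]), 'rvec': array([-2.40771624, -1.67627555, -0.20268073]), 'tvec': array([-0.57508525, -0.02711268,  0.39115156])}
```

View pics/top0.png

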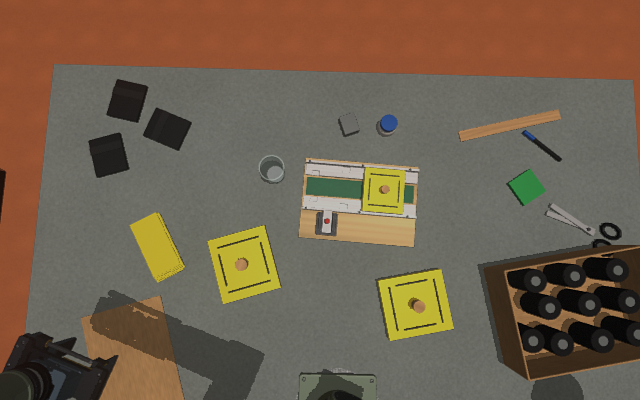

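View pics/side0.png

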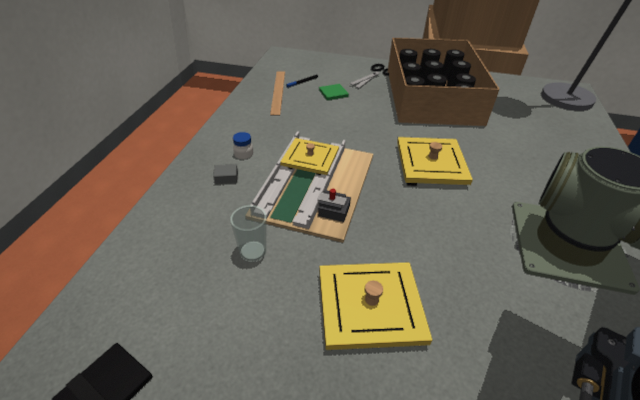

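View pics/wrist0.png

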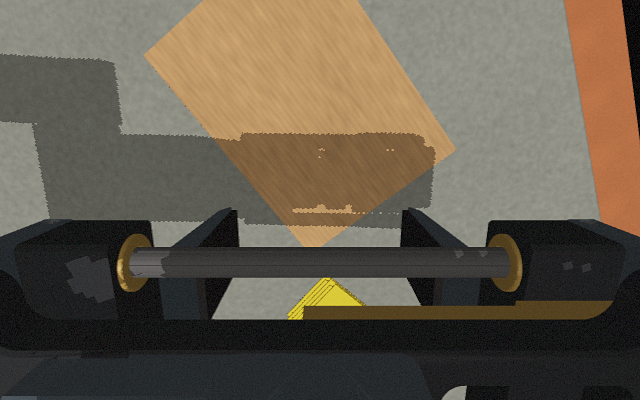

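The top view shows the jig at about (300–418, 157–247), the board on it at (385,189), and the bolt's red knob at about (326,221). The glass is at (271,169), the grey block at (349,124) and the glue pot at (388,125). The two yellow boards on the table are decoys. Enlarging the jig.

```bash
python3 - <<'E'
import cv2
a=cv2.imread("pics/top0.png")[150:255,290:430]
cv2.imwrite("pics/top0c.png",cv2.resize(a,None,fx=5.7,fy=5.7,interpolation=cv2.INTER_CUBIC))
a=cv2.imread("pics/side0.png")[125:245,240:380]
cv2.imwrite("pics/side0c.png",cv2.resize(a,None,fx=5,fy=5,interpolation=cv2.INTER_CUBIC))
E
```

```text
(no output)
```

View pics/top0c.png

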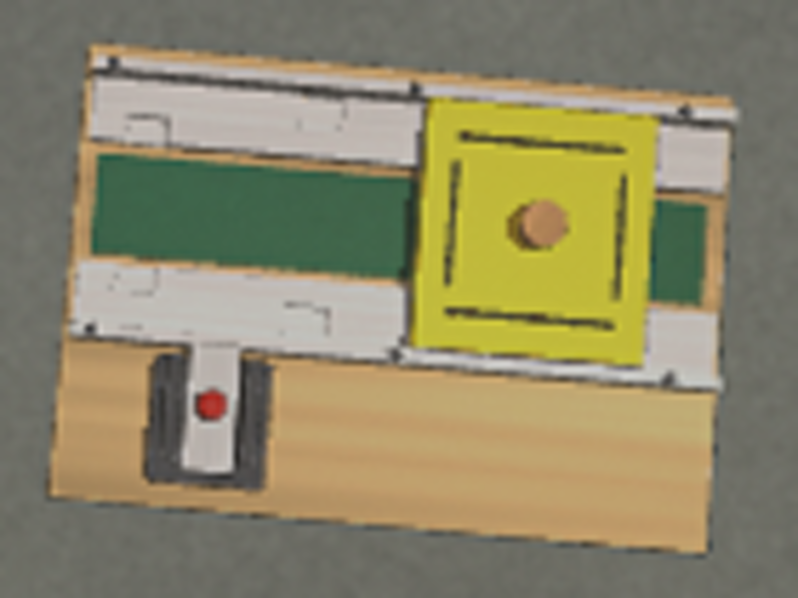

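View pics/side0c.png

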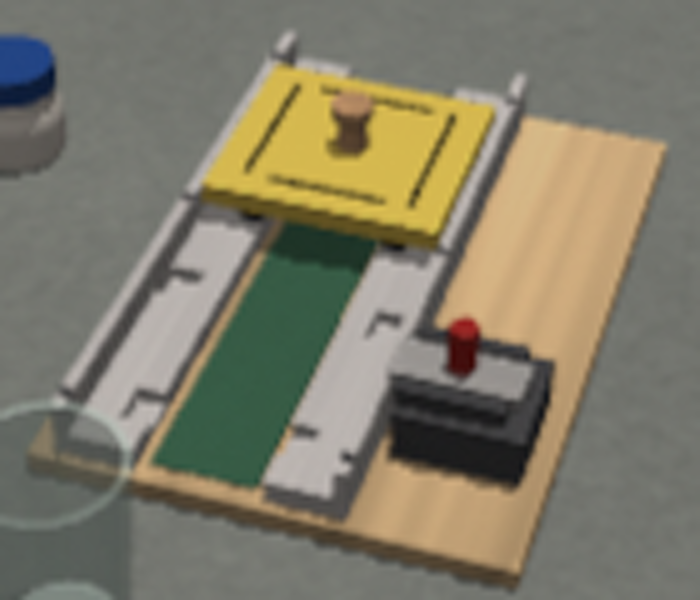

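```bash
cat > h.py <<'E'
import numpy as np, cv2
from scipy.optimize import least_squares
from rig import arm, read_camera, get_calibration
def proj(cal,P):
    return cv2.projectPoints(np.array(P,float).reshape(-1,1,3),cal["rvec"],cal["tvec"],cal["K"],None)[0][:,0]
def ray(cal,uv):
    R=cv2.Rodrigues(cal["rvec"])[0]; c=-R.T@cal["tvec"]
    d=R.T@np.linalg.inv(cal["K"])@np.array([uv[0],uv[1],1.]); return c,d/np.linalg.norm(d)
def atz(cal,uv,z):
    c,d=ray(cal,uv); return c+d*(z-c[2])/d[2]
def tri(a,b):
    A=[];B=[]
    for c,d in (a,b):
        M=np.eye(3)-np.outer(d,d);A.append(M);B.append(M@c)
    x=np.linalg.lstsq(np.vstack(A),np.hstack(B),rcond=None)[0]
    return x,[np.linalg.norm((np.eye(3)-np.outer(d,d))@(x-c)) for c,d in (a,b)]
E
python3 - <<'E'
from h import *
T=get_calibration("top");S=get_calibration("side")
t=lambda u,v:((u+.5)/5.7-.5+290,(v+.5)/5.7-.5+150)
s=lambda u,v:((u+.5)/5-.5+240,(v+.5)/5-.5+125)
obs=[(T,t(92,45),(.08,.16,.012)),(T,t(50,497),(-.145,.16,.012)),(T,t(707,553),(-.145,-.16,.012)),(T,t(735,98),(.08,-.16,.012)),
(S,s(518,572),(-.145,.16,.012)),(S,s(665,147),(-.145,-.16,.012)),(S,s(30,450),(.08,.16,.012)),
(T,t(211,403),(-.108,.085,.073)),(S,s(465,325),(-.108,.085,.073))]
def w(p,P):
    c,n=np.cos(p[2]),np.sin(p[2]); return np.array([p[0]+c*P[0]-n*P[1],p[1]+n*P[0]+c*P[1],P[2]])
f=lambda p:np.concatenate([proj(c,w(p,P))[0]-np.array(uv) for c,uv,P in obs])
r=least_squares(f,[.5,0,0],loss='soft_l1');print(r.x,np.degrees(r.x[2]));print(r.fun.reshape(-1,2).round(1))
p=r.x
X,e=tri(ray(T,t(211,403)),ray(S,s(465,325)));print("knob",X,e)
B,e=tri(ray(T,t(545,224)),ray(S,s(352,100)));print("bknob",B,e)
def inv(p,X):
    c,n=np.cos(p[2]),np.sin(p[2]);d=X[:2]-p[:2];return c*d[0]+n*d[1],-n*d[0]+c*d[1]
print(inv(p,X),inv(p,B))
for uv in [(427,98),(411,345),(642,367),(657,116)]:
    q=atz(T,t(*uv),.045);print("board corner",q,inv(p,q))
print("glass",atz(T,(271,176),0),"push edge world",)
for uv,z in (((387,122),.055),((349,124),.028)): print(atz(T,uv,z),inv(p,atz(T,uv,z)))
E
```

```text
[ 0.59945805 -0.05154702 -0.06016384] -3.44713439233859
[[-0.1 -1. ]
 [-0.2 -0.3]
 [ 0.6  0.2]
 [ 0.5 -0.4]
 [-0.4  0.2]
 [ 0.1 -0.8]
 [-1.8  0.4]
 [ 0.4  4.2]
 [ 4.   1.3]]
knob [0.50644711 0.04096861 0.07576079] [np.float64(0.0009938527474595235), np.float64(0.0009938527474598763)]
bknob [ 0.59433601 -0.11071008  0.07348192] [np.float64(6.6655846566764765e-06), np.float64(6.665584655880476e-06)]
(np.float64(-0.09840539723780163), np.float64(0.08675572124544562)) (np.float64(-0.0015554443835825997), np.float64(-0.05936399713850412))
board corner [ 0.65755963 -0.05880458  0.045     ] (np.float64(0.05843284101517699), np.float64(-0.003750922954532636))
board corner [ 0.53914942 -0.05301634  0.045     ] (np.float64(-0.06011116703918313), np.float64(-0.005092875839880147))
board corner [ 0.53180077 -0.16195139  0.045     ] (np.float64(-0.060896524267958836), np.float64(-0.11427267947921926))
board corner [ 0.65197364 -0.16863537  0.045     ] (np.float64(0.05946081456871567), np.float64(-0.11371887067950485))
glass [0.63267962 0.19998673 0.        ] push edge world
[ 0.78141765 -0.11720129  0.055     ] (np.float64(0.18557801125023096), np.float64(-0.05459469365542634))
[ 0.78141971 -0.01561414  0.028     ] (np.float64(0.17947187643956042), np.float64(0.04680877888513682))
```

```bash
cat >> h.py <<'E'
from scipy.spatial.transform import Rotation as Ro
J=np.array([.5995,-.0515,-.0602])
def jw(x,y):
    c,n=np.cos(J[2]),np.sin(J[2]); return np.array([J[0]+c*x-n*y,J[1]+n*x+c*y])
def wj(X):
    c,n=np.cos(J[2]),np.sin(J[2]);d=np.array(X)[:2]-J[:2];return np.array([c*d[0]+n*d[1],-n*d[0]+c*d[1]])
def st():
    s=arm.read_state();R=Ro.from_euler('xyz',s['eef_rot'])
    print("t",s['time_s'],"jig xy",wj(s['ee_pos']).round(4),"tip z",round(s['ee_pos'][2]-.025,4),"yaw rel jig-y deg",round(np.degrees(s['eef_rot'][2]-J[2])-90,2),"F",s['ft_force'].round(2),"w",s['grip_width'].__round__(4))
    return s,R
def go(x,y,tipz):
    s,R=st(); d=np.r_[jw(x,y),tipz+.025]-s['ee_pos']
    print("tool offset",R.inv().apply(d).round(4),"yaw",round(-(90+np.degrees(J[2]-s['eef_rot'][2])),2))
E
python3 -c "
from h import *
go(0,-.160,.2)"
```

```text
t 0.15 jig xy [-0.4346  0.5652] tip z 0.2133 yaw rel jig-y deg -16.88 F [ 0.01  0.87 -0.01] w 0.0912
tool offset [-0.5678  0.6265  0.0141] yaw -16.88
```

Call:
step_arm(series=[{"grip":0,"offset":[-0.568,0.6265,0.0],"yaw":-16.9},{"grip":0,"offset":[-0.568,0.6265,0.0],"yaw":-16.9},{"grip":0,"offset":[-0.568,0.6265,0.0],"yaw":-16.9},{"grip":0,"offset":[-0.568,0.6265,0.0],"yaw":-16.9},{"grip":0,"offset":[-0.568,0.6265,0.0],"yaw":-16.9},{"grip":0,"offset":[-0.568,0.6265,0.0],"yaw":-16.9},{"grip":0,"offset":[-0.568,0.6265,0.0],"yaw":-16.9},{"grip":0,"offset":[-0.568,0.6265,0.0],"yaw":-16.9},{"grip":0,"offset":[-0.568,0.6265,0.0],"yaw":-16.9},{"grip":0,"offset":[-0.568,0.6265,0.0],"yaw":-16.9}])

```text
time_s: 0.98
ee_pos: [0.3918, 0.1685, 0.239]
eef_rot: [3.141, -0.0, 1.511]
ft_force: [-0.3, 0.6, -0.1]
grip_width: 0.0275
```

```bash
python3 -c "
from h import *
go(0,-.160,.2)"
```

```text
t 0.9833 jig xy [-0.2206  0.2071] tip z 0.214 yaw rel jig-y deg 0.04 F [-0.25  0.59 -0.08] w 0.0275
tool offset [-0.3673  0.2203  0.0139] yaw 0.04
```

Call:
step_arm(series=[{"grip":0,"offset":[-0.367,0.22,0.0],"yaw":0},{"grip":0,"offset":[-0.367,0.22,0.0],"yaw":0},{"grip":0,"offset":[-0.367,0.22,0.0],"yaw":0},{"grip":0,"offset":[-0.367,0.22,0.0],"yaw":0},{"grip":0,"offset":[-0.367,0.22,0.0],"yaw":0},{"grip":0,"offset":[-0.367,0.22,0.0],"yaw":0},{"grip":0,"offset":[-0.367,0.22,0.0],"yaw":0},{"grip":0,"offset":[-0.367,0.22,0.0],"yaw":0},{"grip":0,"offset":[-0.367,0.22,0.0],"yaw":0},{"grip":0,"offset":[-0.367,0.22,0.0],"yaw":0}])

```text
time_s: 1.82
ee_pos: [0.5844, -0.2011, 0.2386]
eef_rot: [-3.141, -0.0, 1.51]
ft_force: [0.9, 0.7, 0.2]
grip_width: 0.0003
```

Call:
step_arm(series=[{"grip":0,"offset":[0,0,0.0],"yaw":0},{"grip":0,"offset":[0,0,0],"yaw":0}])

```text
time_s: 1.98
ee_pos: [0.5842, -0.2007, 0.2376]
eef_rot: [-3.14, -0.001, 1.508]
ft_force: [-0.5, 0.2, -0.6]
grip_width: 0.0004
```

```bash
python3 -c "
from h import *
go(0,-.150,.1)
cv2.imwrite('pics/wr1.png',read_camera('wrist')[:,:,::-1])
cv2.imwrite('pics/top1.png',read_camera('top')[:,:,::-1])
"
```

```text
t 1.9833 jig xy [-0.0063 -0.1499] tip z 0.2126 yaw rel jig-y deg -0.15 F [-0.53  0.24 -0.58] w 0.0004
tool offset [-0.0002  0.0065  0.1125] yaw -0.15
```

View pics/wr1.png

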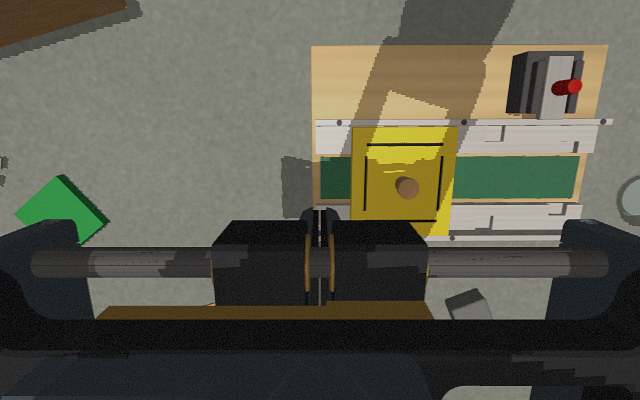

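The wrist view shows base corners near (311,46) and (608,45), the board's rear edge at column ≈351, and the bolt knob's top at ≈(575,86). The fingertips are at (319,212), behind the board. Enlarging to refine the jig pose.

```bash
python3 - <<'E'
import cv2
a=cv2.imread("pics/wr1.png")[35:245,290:630]
cv2.imwrite("pics/wr1c.png",cv2.resize(a,None,fx=2.35,fy=2.35,interpolation=cv2.INTER_CUBIC))
a=cv2.imread("pics/wr1.png")[40:140,490:620]
cv2.imwrite("pics/wr1d.png",cv2.resize(a,None,fx=5,fy=5,interpolation=cv2.INTER_CUBIC))
E
```

```text
(no output)
```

View pics/wr1c.png

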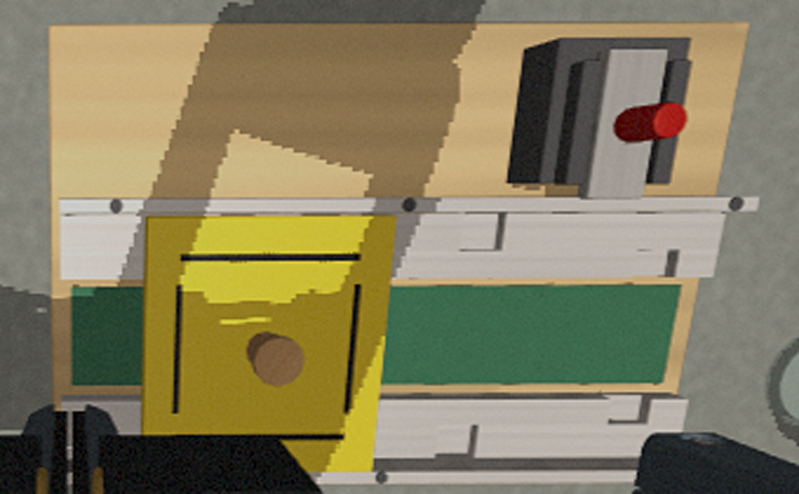

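View pics/wr1d.png

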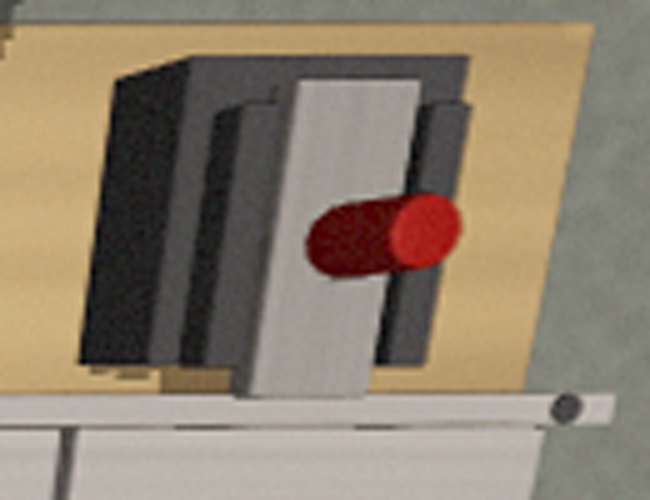

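```bash
python3 - <<'E'
from h import *
T=get_calibration("top");S=get_calibration("side");W=get_calibration("wrist")
t=lambda u,v:((u+.5)/5.7-.5+290,(v+.5)/5.7-.5+150)
s=lambda u,v:((u+.5)/5-.5+240,(v+.5)/5-.5+125)
q=lambda u,v:((u+.5)/2.35-.5+290,(v+.5)/2.35-.5+35)
d=lambda u,v:((u+.5)/5-.5+490,(v+.5)/5-.5+40)
wo=[(W,q(50,25),(-.145,-.16,.012)),(W,q(748,24),(-.145,.16,.012)),(W,q(60,199),(-.0675,-.16,.04)),(W,q(758,198),(-.0675,.16,.04)),(W,q(60,279),(-.03,-.16,.024)),(W,q(715,277),(-.03,.16,.024)),(W,q(686,400),(.03,.16,.024))]
so=[(T,t(92,45),(.08,.16,.012)),(T,t(50,497),(-.145,.16,.012)),(T,t(707,553),(-.145,-.16,.012)),(T,t(735,98),(.08,-.16,.012)),
(S,s(518,572),(-.145,.16,.012)),(S,s(665,147),(-.145,-.16,.012))]
def w(p,P):
    c,n=np.cos(p[2]),np.sin(p[2]); return np.array([p[0]+c*P[0]-n*P[1],p[1]+n*P[0]+c*P[1],P[2]])
for obs in (wo,so,wo+so):
    f=lambda p:np.concatenate([proj(c,w(p,P))[0]-np.array(uv) for c,uv,P in obs])
    r=least_squares(f,[.5,0,0],loss='soft_l1');print(r.x.round(4));
    if obs is not wo+so: print(r.fun.reshape(-1,2).round(1).tolist())
    J[:]=r.x
    for a,b in ((ray(T,t(211,403)),ray(W,d(425,232))),(ray(S,s(465,325)),ray(W,d(425,232))),(ray(S,s(352,100)),ray(W,q(278,360)))):
        X,e=tri(a,b);print(X.round(4),wj(X).round(4),round(e[0],4))
    for uv in ((147,216),(142,434)): print("rear",wj(atz(W,q(*uv),.045)).round(4))
    print("fingertip", proj(W,np.r_[arm.read_state()['ee_pos'][:2],arm.read_state()['ee_pos'][2]-.025]))
E
```

```text
[ 0.5976 -0.0478 -0.0598]
[[-1.0, -0.5], [0.0, -0.0], [-5.5, 0.0], [3.2, 0.4], [-4.9, 0.0], [1.4, 0.9], [3.2, -0.1]]
[0.5062 0.041  0.077 ] [-0.0966  0.0831] 0.0012
[0.5052 0.0414 0.0762] [-0.0976  0.0835] 0.0002
[ 0.5931 -0.1095  0.0742] [-0.0008 -0.0619] 0.0009
rear [-0.0603 -0.1158]
rear [ 0.0407 -0.1157]
fingertip [[317.5099604  236.43859141]]
[ 0.5988 -0.0509 -0.058 ]
[[-0.4, -0.6], [-0.4, 0.1], [0.5, 0.3], [0.3, -0.3], [0.1, 0.4], [0.2, -0.7]]
[0.5062 0.041  0.077 ] [-0.0978  0.0864] 0.0012
[0.5052 0.0414 0.0762] [-0.0988  0.0867] 0.0002
[ 0.5931 -0.1095  0.0742] [-0.0023 -0.0588] 0.0009
rear [-0.0618 -0.1127]
rear [ 0.0392 -0.1128]
fingertip [[317.5099604  236.43859141]]
[ 0.5977 -0.0486 -0.0597]
[[-1.8, -0.3], [-0.7, 0.1], [-6.3, 0.1], [2.4, 0.5], [-5.6, 0.1], [0.6, 0.9], [2.5, 0.0], [-1.2, -0.4], [-1.3, 0.4], [-0.4, 0.8], [-0.5, 0.2], [0.2, 1.4], [0.6, -0.1]]
[0.5062 0.041  0.077 ] [-0.0967  0.084 ] 0.0012
[0.5052 0.0414 0.0762] [-0.0977  0.0843] 0.0002
[ 0.5931 -0.1095  0.0742] [-0.0009 -0.061 ] 0.0009
rear [-0.0604 -0.115 ]
rear [ 0.0406 -0.1149]
fingertip [[317.5099604  236.43859141]]
```

```bash
sed -i 's/^J=.*/J=np.array([.598,-.050,-.0595])/' h.py; python3 -c "
from h import *
go(0,-.150,.025)"
```

```text
t 2.0833 jig xy [-0.0058 -0.149 ] tip z 0.2134 yaw rel jig-y deg -0.02 F [0.23 0.85 0.62] w -0.0002
tool offset [-0.0012  0.0061  0.1883] yaw -0.02
```

Call:
step_arm(series=[{"grip":0,"offset":[-0.001,0.006,0.04],"yaw":0},{"grip":0,"offset":[-0.001,0.006,0.08],"yaw":0},{"grip":0,"offset":[-0.001,0.006,0.12],"yaw":0},{"grip":0,"offset":[-0.001,0.006,0.15],"yaw":0},{"grip":0,"offset":[-0.001,0.006,0.17],"yaw":0},{"grip":0,"offset":[-0.001,0.006,0.18],"yaw":0},{"grip":0,"offset":[-0.001,0.006,0.188],"yaw":0},{"grip":0,"offset":[-0.001,0.006,0.188],"yaw":0},{"grip":0,"offset":[-0.001,0.006,0.188],"yaw":0}])

```text
time_s: 2.83
ee_pos: [0.5906, -0.2001, 0.0522]
eef_rot: [3.14, 0.0, 1.512]
ft_force: [0.2, 0.2, -0.2]
grip_width: 0.0003
```

```bash
python3 -c "
from h import *
st()
cv2.imwrite('pics/side2.png',read_camera('side')[80:260,180:440,::-1])
a=cv2.imread('pics/side2.png');cv2.imwrite('pics/side2.png',cv2.resize(a,None,fx=3,fy=3,interpolation=cv2.INTER_CUBIC))"
```

```text
t 2.8333 jig xy [ 0.0016 -0.1503] tip z 0.0272 yaw rel jig-y deg 0.02 F [ 0.19  0.19 -0.15] w 0.0003
```

View pics/side2.png

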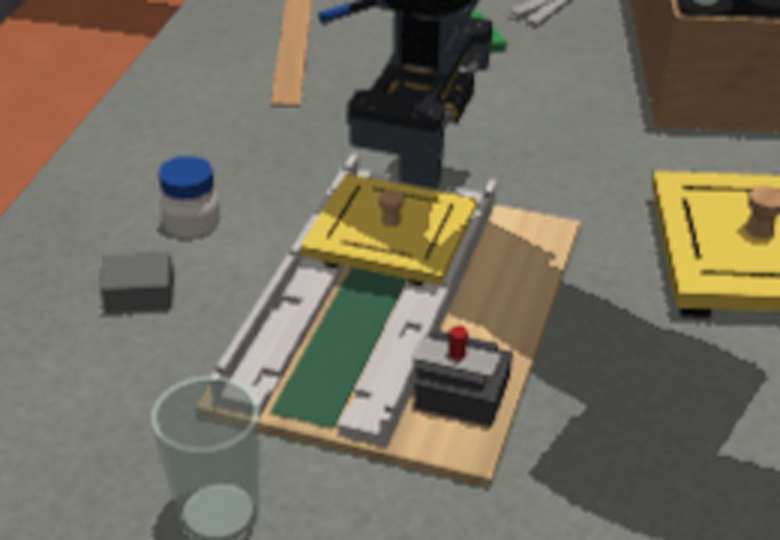

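The finger stands between the rails behind the board with clear space around it. Starting the push.

Call:
step_arm(series=[{"grip":0,"offset":[0.006,-0.001,0.001],"yaw":0},{"grip":0,"offset":[0.012,-0.001,0.001],"yaw":0},{"grip":0,"offset":[0.018,-0.001,0.001],"yaw":0},{"grip":0,"offset":[0.022,-0.001,0.001],"yaw":0},{"grip":0,"offset":[0.026,-0.001,0.001],"yaw":0},{"grip":0,"offset":[0.03,-0.001,0.001],"yaw":0},{"grip":0,"offset":[0.034,-0.001,0.001],"yaw":0},{"grip":0,"offset":[0.038,-0.001,0.001],"yaw":0}])

```text
time_s: 3.55
ee_pos: [0.5917, -0.1628, 0.0504]
eef_rot: [3.14, 0.001, 1.511]
ft_force: [-0.2, -5.0, 2.9]
grip_width: 0.0007
```

```bash
python3 -c "
from h import *
st()"
```

```text
t 3.55 jig xy [ 0.0004 -0.113 ] tip z 0.0254 yaw rel jig-y deg -0.01 F [-0.15 -4.99  2.88] w 0.0007
```

Call:
step_arm(series=[{"grip":0,"offset":[0.007,0,0],"yaw":0},{"grip":0,"offset":[0.014,0,0],"yaw":0},{"grip":0,"offset":[0.021,0,0],"yaw":0},{"grip":0,"offset":[0.028,0,0],"yaw":0},{"grip":0,"offset":[0.035,0,0],"yaw":0},{"grip":0,"offset":[0.042,0,0],"yaw":0},{"grip":0,"offset":[0.049,0,0],"yaw":0},{"grip":0,"offset":[0.056,0,0],"yaw":0},{"grip":0,"offset":[0.063,0,0],"yaw":0},{"grip":0,"offset":[0.07,0,0],"yaw":0}])

```text
time_s: 4.38
ee_pos: [0.5957, -0.0925, 0.0504]
eef_rot: [3.141, 0.001, 1.511]
ft_force: [-1.2, -5.3, 3.9]
grip_width: 0.0001
```

```bash
python3 -c "
from h import *
st()
cv2.imwrite('pics/top3.png',cv2.resize(read_camera('top')[140:260,260:430,::-1],None,fx=4.5,fy=4.5,interpolation=cv2.INTER_CUBIC))
cv2.imwrite('pics/side3.png',cv2.resize(read_camera('side')[80:260,180:440,::-1],None,fx=3,fy=3,interpolation=cv2.INTER_CUBIC))"
```

```text
t 4.3833 jig xy [ 0.0002 -0.0425] tip z 0.0254 yaw rel jig-y deg 0.0 F [-1.15 -5.28  3.86] w 0.0001
```

View pics/top3.png

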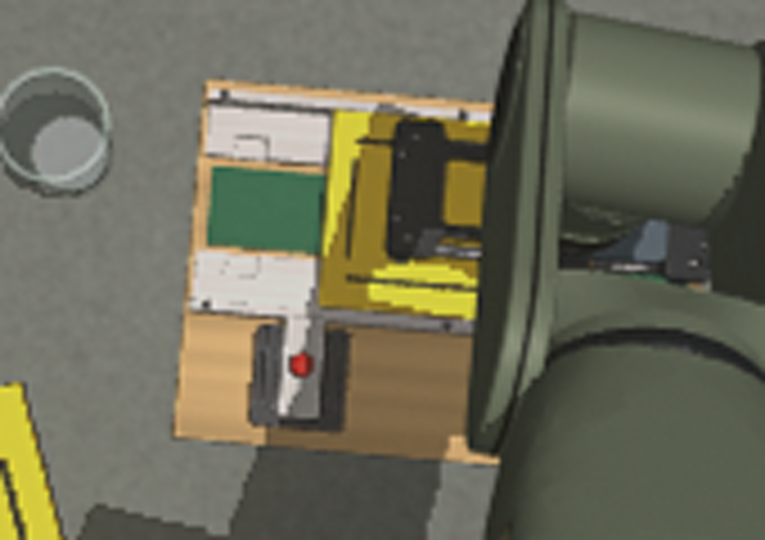

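View pics/side3.png

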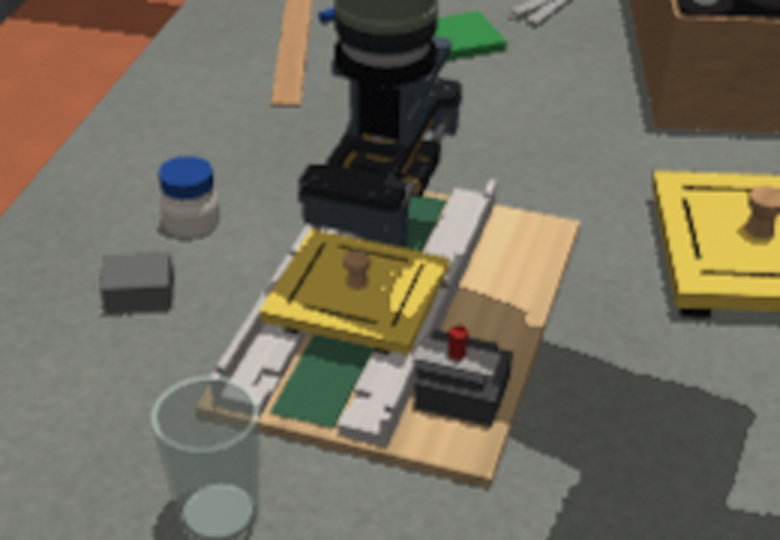

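```bash
python3 -c "
from h import *
T=get_calibration('top')
for u,v in ((333,115),(320,300)):
    print(wj(atz(T,((u+.5)/4.5-.5+260,(v+.5)/4.5-.5+140),.045)))
st()"
```

```text
[0.05703322 0.07880354]
[-0.05552736  0.07720833]
t 4.4833 jig xy [-0.     -0.0413] tip z 0.0251 yaw rel jig-y deg 0.01 F [ 0.72 -0.28  0.38] w 0.0005
```

Call:
step_arm(series=[{"grip":0,"offset":[0.005,0,0],"yaw":0},{"grip":0,"offset":[0.01,0,0],"yaw":0},{"grip":0,"offset":[0.015,0,0],"yaw":0},{"grip":0,"offset":[0.02,0,0],"yaw":0},{"grip":0,"offset":[0.025,0,0],"yaw":0},{"grip":0,"offset":[0.03,0,0],"yaw":0},{"grip":0,"offset":[0.035,0,0],"yaw":0},{"grip":0,"offset":[0.04,0,0],"yaw":0},{"grip":0,"offset":[0.044,0,0],"yaw":0},{"grip":0,"offset":[0.046,0,0],"yaw":0}])

```text
time_s: 5.32
ee_pos: [0.5981, -0.046, 0.0499]
eef_rot: [-3.142, -0.0, 1.511]
ft_force: [-0.5, -4.7, 2.7]
grip_width: 0.0006
```

Call:
step_arm(series=[{"grip":0,"offset":[0.0015,0,0],"yaw":0},{"grip":0,"offset":[0.003,0,0],"yaw":0},{"grip":0,"offset":[0.0045,0,0],"yaw":0},{"grip":0,"offset":[0.006,0,0],"yaw":0}])

```text
time_s: 5.65
ee_pos: [0.5985, -0.0407, 0.05]
eef_rot: [3.142, -0.0, 1.511]
ft_force: [-1.0, -5.0, 3.7]
grip_width: 0.0007
```

```bash
python3 -c "
from h import *
st()
cv2.imwrite('pics/top4.png',cv2.resize(read_camera('top')[140:260,260:430,::-1],None,fx=4.5,fy=4.5,interpolation=cv2.INTER_CUBIC))
cv2.imwrite('pics/side4.png',cv2.resize(read_camera('side')[130:250,220:380,::-1],None,fx=5,fy=5,interpolation=cv2.INTER_CUBIC))"
```

```text
t 5.65 jig xy [-0.      0.0093] tip z 0.025 yaw rel jig-y deg -0.03 F [-0.95 -5.04  3.69] w 0.0007
```

View pics/top4.png

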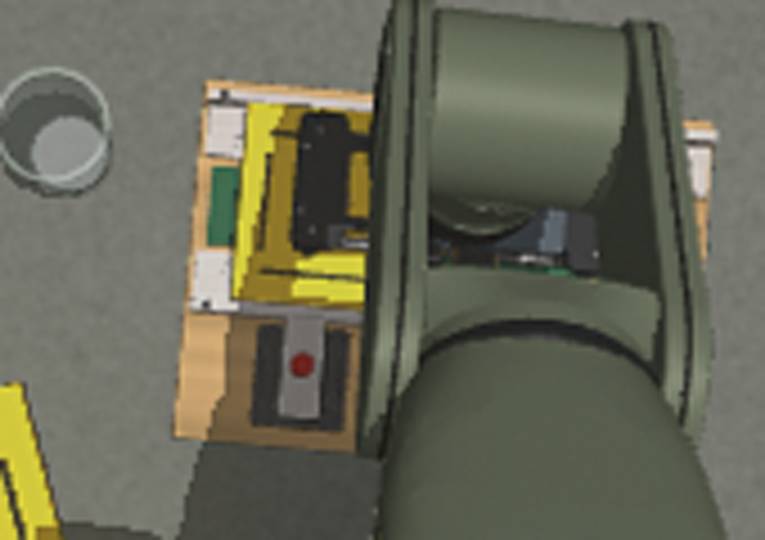

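View pics/side4.png

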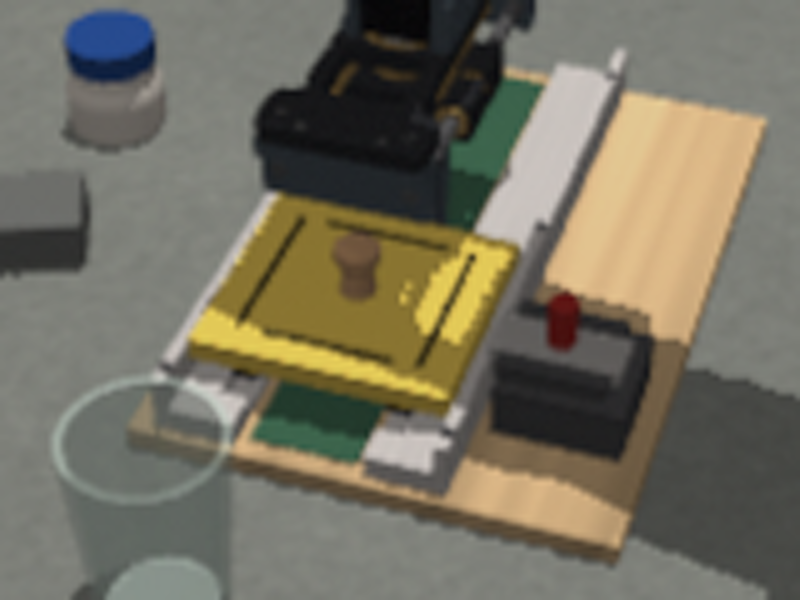

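The board is still riding, about 10 mm short, and the force is steady at 5 N. Creeping on, watching the force.

Call:
step_arm(series=[{"grip":0,"offset":[0.0015,0,0],"yaw":0},{"grip":0,"offset":[0.003,0,0],"yaw":0},{"grip":0,"offset":[0.0045,0,0],"yaw":0},{"grip":0,"offset":[0.0055,0,0],"yaw":0}])

```text
time_s: 6.08
ee_pos: [0.5988, -0.035, 0.0499]
eef_rot: [-3.142, -0.0, 1.511]
ft_force: [0.1, -4.5, 3.2]
grip_width: 0.0006
```

Call:
step_arm(series=[{"grip":0,"offset":[0.001,0,0],"yaw":0},{"grip":0,"offset":[0.002,0,0],"yaw":0}])

```text
time_s: 6.25
ee_pos: [0.5987, -0.0325, 0.0497]
eef_rot: [-3.141, -0.001, 1.51]
ft_force: [-0.1, -1.0, 0.3]
grip_width: 0.0003
```

```bash
python3 -c "
from h import *
st()
cv2.imwrite('pics/side5.png',cv2.resize(read_camera('side')[130:250,220:380,::-1],None,fx=5,fy=5,interpolation=cv2.INTER_CUBIC))"
```

```text
t 6.25 jig xy [-0.0003  0.0175] tip z 0.0247 yaw rel jig-y deg -0.06 F [-0.09 -0.99  0.26] w 0.0003
```

View pics/side5.png

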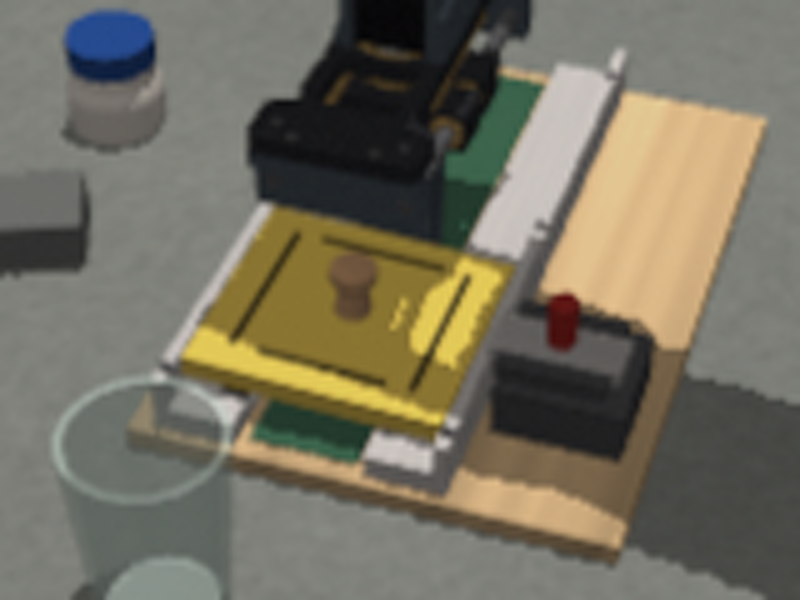

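The force fell from 4.5 N to 1 N and the front feet have disappeared into the rails, so it looks dropped. Testing against the notch ends with a small push.

Call:
step_arm(series=[{"grip":0,"offset":[0.001,0,0],"yaw":0},{"grip":0,"offset":[0.002,0,0],"yaw":0}])

```text
time_s: 6.47
ee_pos: [0.5987, -0.0309, 0.0495]
eef_rot: [-3.141, -0.0, 1.511]
ft_force: [0.3, -2.6, -0.2]
grip_width: 0.0005
```

Call:
step_arm(series=[{"grip":0,"offset":[0.001,0,0],"yaw":0},{"grip":0,"offset":[0.001,0,0],"yaw":0}])

```text
time_s: 6.63
ee_pos: [0.5988, -0.0297, 0.0496]
eef_rot: [-3.141, -0.001, 1.511]
ft_force: [-1.6, -1.1, -1.2]
grip_width: 0.0004
```

Call:
step_arm(series=[{"grip":0,"offset":[0.001,0,0],"yaw":0},{"grip":0,"offset":[0.001,0,0],"yaw":0}])

```text
time_s: 6.8
ee_pos: [0.599, -0.0289, 0.0497]
eef_rot: [-3.141, -0.0, 1.511]
ft_force: [-0.2, 0.0, -0.3]
grip_width: 0.0004
```

Call:
step_arm(series=[{"grip":0,"offset":[0.001,0,0],"yaw":0},{"grip":0,"offset":[0.001,0,0],"yaw":0}])

```text
time_s: 6.97
ee_pos: [0.5991, -0.0286, 0.0498]
eef_rot: [-3.141, 0.001, 1.511]
ft_force: [-0.1, -4.3, -0.5]
grip_width: 0.0003
```

```bash
python3 -c "
from h import *
st()
cv2.imwrite('pics/side6.png',cv2.resize(read_camera('side')[130:250,220:380,::-1],None,fx=5,fy=5,interpolation=cv2.INTER_CUBIC))"
```

```text
t 6.9667 jig xy [-0.0001  0.0214] tip z 0.0248 yaw rel jig-y deg 0.01 F [-0.11 -4.27 -0.46] w 0.0003
```

View pics/side6.png

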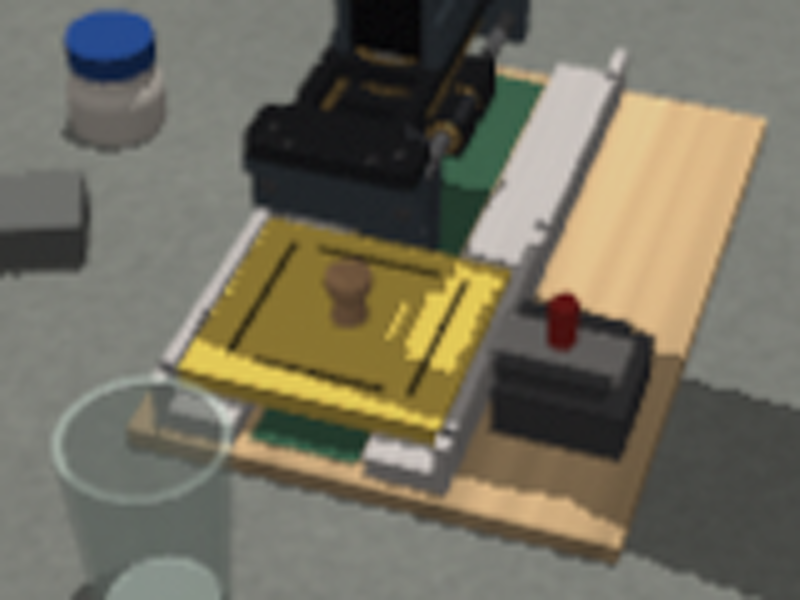

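Call:
step_arm(series=[{"grip":0,"offset":[0.001,0,0],"yaw":0},{"grip":0,"offset":[0.0015,0,0],"yaw":0},{"grip":0,"offset":[0.0015,0,0],"yaw":0}])

```text
time_s: 7.27
ee_pos: [0.5991, -0.0284, 0.0498]
eef_rot: [-3.141, 0.003, 1.512]
ft_force: [-0.3, -8.9, -1.8]
grip_width: 0.0004
```

The board stopped with only 0.2 mm of movement while the force rose to 8.9 N, so it is seated against the notch ends. Backing off and raising the tool.

Call:
step_arm(series=[{"grip":0,"offset":[-0.01,0,0],"yaw":0},{"grip":0,"offset":[-0.02,0,0],"yaw":0},{"grip":0,"offset":[-0.02,0,-0.035],"yaw":0},{"grip":0,"offset":[-0.02,0,-0.07],"yaw":0},{"grip":0,"offset":[-0.02,0,-0.105],"yaw":0},{"grip":0,"offset":[-0.02,-0.04,-0.105],"yaw":0},{"grip":0,"offset":[0.0,-0.075,-0.105],"yaw":0},{"grip":0,"offset":[0.02,-0.11,-0.105],"yaw":0},{"grip":0,"offset":[0.05,-0.138,-0.105],"yaw":0},{"grip":0,"offset":[0.065,-0.14,-0.105],"yaw":0}])

```text
time_s: 8.1
ee_pos: [0.4577, 0.0482, 0.1549]
eef_rot: [-3.137, -0.002, 1.51]
ft_force: [-0.5, -0.4, -1.1]
grip_width: 0.0006
```

```bash
python3 -c "
from h import *
go(-.14,.085,.056)
cv2.imwrite('pics/top7.png',cv2.resize(read_camera('top')[140:260,260:430,::-1],None,fx=4.5,fy=4.5,interpolation=cv2.INTER_CUBIC))
cv2.imwrite('pics/side7.png',cv2.resize(read_camera('side')[130:250,220:380,::-1],None,fx=5,fy=5,interpolation=cv2.INTER_CUBIC))
cv2.imwrite('pics/wr7.png',read_camera('wrist')[:,:,::-1])"
```

```text
t 8.1 jig xy [-0.1459  0.0896] tip z 0.1299 yaw rel jig-y deg -0.06 F [-0.49 -0.41 -1.08] w 0.0006
tool offset [-0.0048  0.0063  0.0739] yaw -0.06
```

View pics/side7.png

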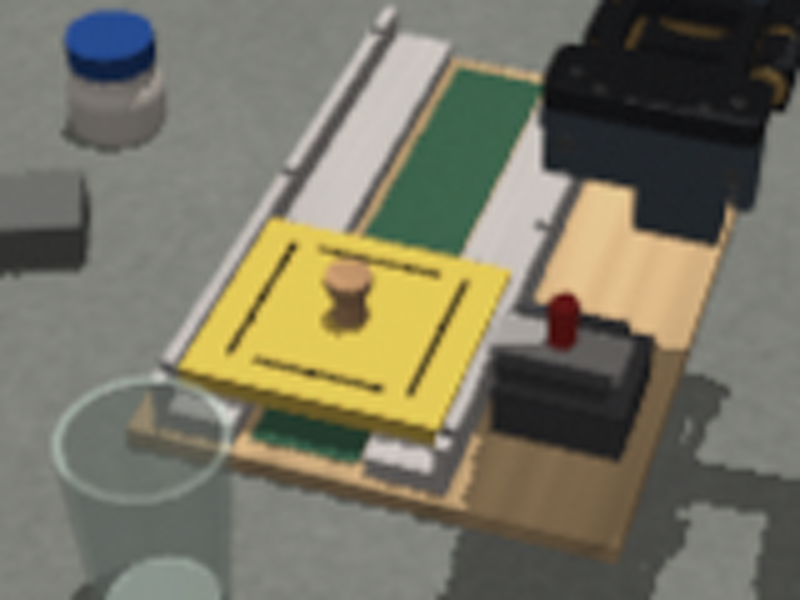

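View pics/top7.png

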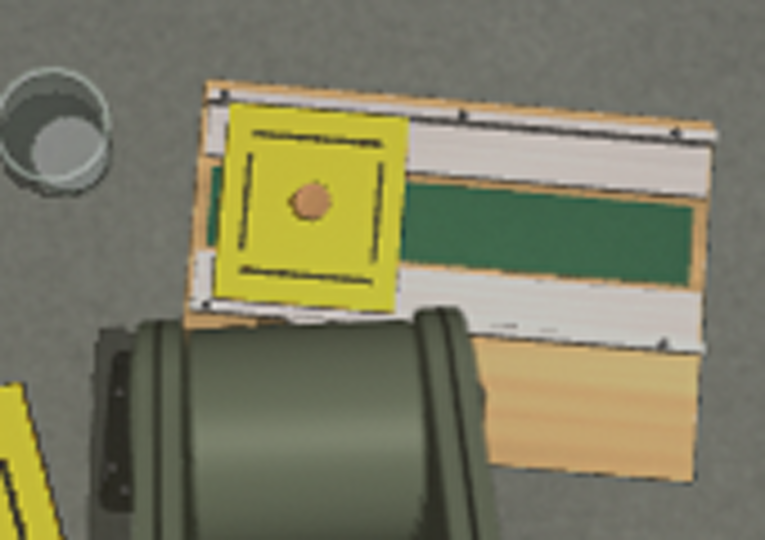

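View pics/wr7.png

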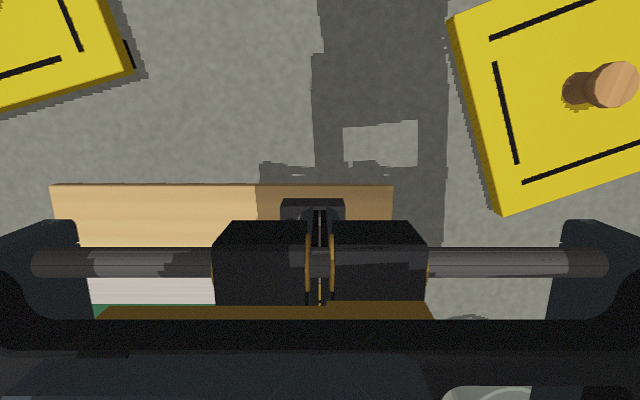

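```bash
python3 -c "
from h import *
T=get_calibration('top');S=get_calibration('side')
t=lambda u,v:((u+.5)/4.5-.5+260,(v+.5)/4.5-.5+140)
s=lambda u,v:((u+.5)/5-.5+220,(v+.5)/5-.5+130)
X,e=tri(ray(T,t(313,200)),ray(S,s(347,273)));print(X,e,wj(X))
# predicted board corners in both views for dropped/riding
for z in (.038,.045):
  for y in (.085,.087):
    c=[np.r_[jw(a,y+b),z] for a,b in ((.06,.055),(-.06,.055),(-.06,-.055),(.06,-.055))]
    print(z,y,((proj(S,c)-[220,130])*5).round().tolist(),((proj(T,c)-[260,140])*4.5).round().tolist())
"
```

```text
[0.60411366 0.03652807 0.06520223] [np.float64(0.000147023023618107), np.float64(0.00014702302361741426)] [0.00095746 0.0867385 ]
0.038 0.085 [[177.0, 366.0], [438.0, 427.0], [512.0, 267.0], [271.0, 215.0]] [[231.0, 102.0], [213.0, 298.0], [396.0, 314.0], [411.0, 118.0]]
0.038 0.087 [[175.0, 369.0], [437.0, 430.0], [511.0, 270.0], [269.0, 218.0]] [[228.0, 102.0], [210.0, 297.0], [392.0, 313.0], [408.0, 117.0]]
0.045 0.085 [[175.0, 354.0], [438.0, 415.0], [513.0, 256.0], [270.0, 204.0]] [[231.0, 100.0], [213.0, 297.0], [396.0, 313.0], [412.0, 115.0]]
0.045 0.087 [[174.0, 357.0], [437.0, 419.0], [511.0, 258.0], [268.0, 206.0]] [[228.0, 99.0], [209.0, 296.0], [393.0, 312.0], [409.0, 115.0]]
```

The observed corners in the side view are (178,374), (437,434), (511,270) and (276,217). They match the prediction for the dropped board (z=38 mm, y≈87 mm) at both ends. The board's knob top dropped from 74 to 65 mm, so the board is seated. Now the bolt.

Call:
step_arm(series=[{"grip":0,"offset":[-0.005,0.003,0.025],"yaw":0},{"grip":0,"offset":[-0.005,0.003,0.05],"yaw":0},{"grip":0,"offset":[-0.005,0.003,0.065],"yaw":0},{"grip":0,"offset":[-0.005,0.003,0.073],"yaw":0},{"grip":0,"offset":[-0.005,0.003,0.073],"yaw":0},{"grip":0,"offset":[-0.005,0.003,0.073],"yaw":0}])

```text
time_s: 8.75
ee_pos: [0.467, 0.0409, 0.0821]
eef_rot: [3.141, -0.0, 1.51]
ft_force: [0.2, 0.6, 1.1]
grip_width: 0.0005
```

```bash
python3 -c "
from h import *
st()
cv2.imwrite('pics/side8.png',cv2.resize(read_camera('side')[130:250,220:380,::-1],None,fx=5,fy=5,interpolation=cv2.INTER_CUBIC))"
```

```text
t 8.75 jig xy [-0.1361  0.0829] tip z 0.0571 yaw rel jig-y deg -0.07 F [0.18 0.61 1.11] w 0.0005
```

View pics/side8.png

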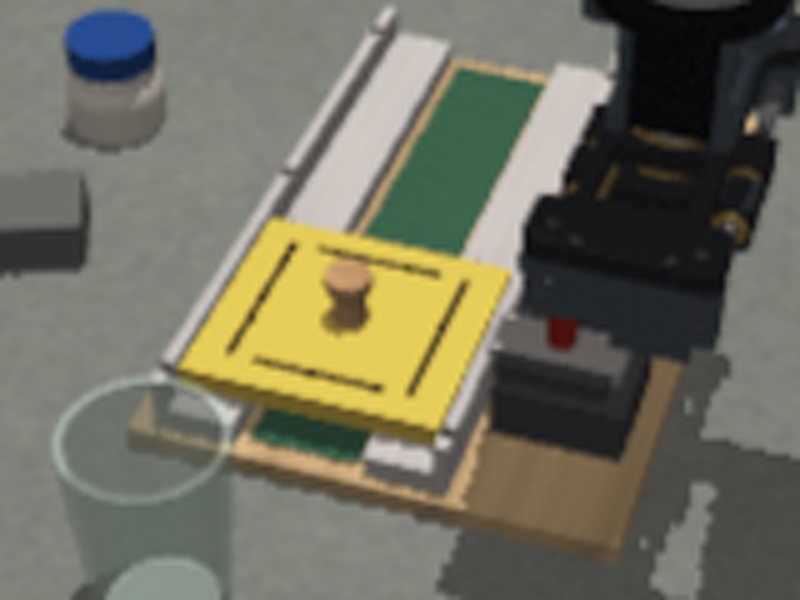

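Call:
step_arm(series=[{"grip":0,"offset":[0.001,0.005,0],"yaw":0},{"grip":0,"offset":[0.001,0.01,0],"yaw":0},{"grip":0,"offset":[0.001,0.014,0],"yaw":0},{"grip":0,"offset":[0.001,0.018,0],"yaw":0},{"grip":0,"offset":[0.001,0.022,0],"yaw":0},{"grip":0,"offset":[0.001,0.026,0],"yaw":0},{"grip":0,"offset":[0.001,0.03,0],"yaw":0}])

```text
time_s: 9.38
ee_pos: [0.4963, 0.0406, 0.082]
eef_rot: [-3.141, -0.0, 1.511]
ft_force: [-1.8, -0.3, 1.7]
grip_width: 0.0004
```

```bash
python3 -c "
from h import *
st()
cv2.imwrite('pics/side9.png',cv2.resize(read_camera('side')[130:250,220:380,::-1],None,fx=5,fy=5,interpolation=cv2.INTER_CUBIC))"
```

```text
t 9.3833 jig xy [-0.1069  0.0844] tip z 0.057 yaw rel jig-y deg -0.02 F [-1.75 -0.29  1.69] w 0.0004
```

View pics/side9.png

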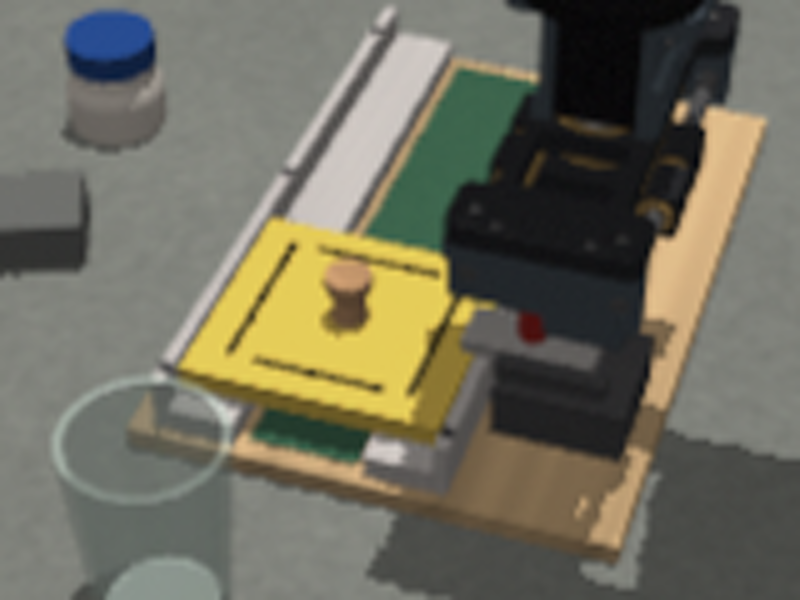

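The bolt is moving in over the board edge at about 1.8 N, and its knob is now at (531,325) in the crop. Continuing to the end stop.

Call:
step_arm(series=[{"grip":0,"offset":[0,0.003,0],"yaw":0},{"grip":0,"offset":[0,0.006,0],"yaw":0},{"grip":0,"offset":[0,0.009,0],"yaw":0},{"grip":0,"offset":[0,0.011,0],"yaw":0},{"grip":0,"offset":[0,0.013,0],"yaw":0}])

```text
time_s: 9.85
ee_pos: [0.5093, 0.0398, 0.0819]
eef_rot: [-3.141, -0.0, 1.511]
ft_force: [-2.5, 0.4, 1.1]
grip_width: 0.0004
```

Call:
step_arm(series=[{"grip":0,"offset":[0,0.001,0],"yaw":0},{"grip":0,"offset":[0,0.002,0],"yaw":0}])

```text
time_s: 10.02
ee_pos: [0.5112, 0.0397, 0.0819]
eef_rot: [-3.141, -0.0, 1.511]
ft_force: [-2.5, -0.5, 1.3]
grip_width: 0.0002
```

Call:
step_arm(series=[{"grip":0,"offset":[0,0.001,0],"yaw":0},{"grip":0,"offset":[0,0.002,0],"yaw":0}])

```text
time_s: 10.18
ee_pos: [0.5127, 0.0396, 0.0819]
eef_rot: [-3.14, -0.0, 1.511]
ft_force: [-4.0, -0.3, 2.1]
grip_width: 0.0003
```

Call:
step_arm(series=[{"grip":0,"offset":[0,0.001,0],"yaw":0},{"grip":0,"offset":[0,0.0015,0],"yaw":0}])

```text
time_s: 10.35
ee_pos: [0.5129, 0.0396, 0.0818]
eef_rot: [-3.137, 0.0, 1.511]
ft_force: [-6.6, 0.0, 5.3]
grip_width: 0.0007
```

```bash
python3 -c "
from h import *
st()
cv2.imwrite('pics/side10.png',cv2.resize(read_camera('side')[130:250,220:380,::-1],None,fx=5,fy=5,interpolation=cv2.INTER_CUBIC))"
```

```text
t 10.35 jig xy [-0.0903  0.0844] tip z 0.0568 yaw rel jig-y deg -0.03 F [-6.57  0.04  5.32] w 0.0007
```

View pics/side10.png

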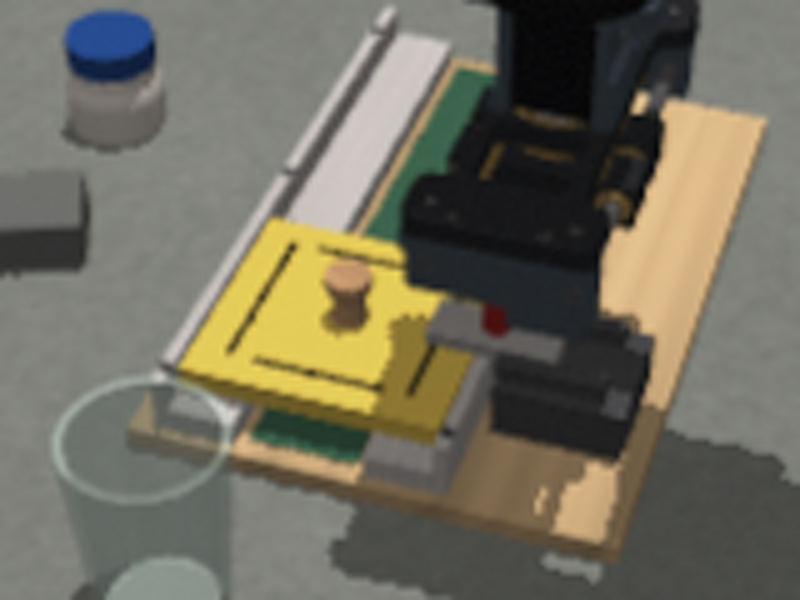

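The tool stopped at jig x = −90 mm with the force climbing. That puts the knob at about −67 mm, against −68 mm for the end stop. Withdrawing.

Call:
step_arm(series=[{"grip":0,"offset":[0,-0.01,0],"yaw":0},{"grip":0,"offset":[0,-0.03,0],"yaw":0},{"grip":0,"offset":[0,-0.05,-0.02],"yaw":0},{"grip":0,"offset":[0,-0.06,-0.06],"yaw":0},{"grip":0,"offset":[0,-0.07,-0.1],"yaw":0},{"grip":0,"offset":[-0.04,-0.08,-0.13],"yaw":0},{"grip":0,"offset":[-0.08,-0.09,-0.13],"yaw":0},{"grip":0,"offset":[-0.12,-0.1,-0.13],"yaw":0},{"grip":0,"offset":[-0.16,-0.1,-0.13],"yaw":0},{"grip":0,"offset":[-0.2,-0.1,-0.13],"yaw":0}])

```text
time_s: 11.23
ee_pos: [0.4025, -0.1523, 0.2128]
eef_rot: [3.138, 0.001, 1.512]
ft_force: [2.0, -0.5, -0.7]
grip_width: 0.0002
```

Call:
step_arm(series=[{"grip":0,"offset":[0,0,0],"yaw":0},{"grip":0,"offset":[0,0,0],"yaw":0},{"grip":0,"offset":[0,0,0],"yaw":0}])

```text
time_s: 11.48
ee_pos: [0.4031, -0.1506, 0.2119]
eef_rot: [3.141, -0.0, 1.51]
ft_force: [-1.1, 0.4, 0.1]
grip_width: 0.0005
```

```bash
python3 -c "
from h import *
st()
cv2.imwrite('pics/top11.png',cv2.resize(read_camera('top')[100:260,250:430,::-1],None,fx=3.5,fy=3.5,interpolation=cv2.INTER_CUBIC))
cv2.imwrite('pics/side11.png',cv2.resize(read_camera('side')[130:250,220:380,::-1],None,fx=5,fy=5,interpolation=cv2.INTER_CUBIC))"
```

```text
t 11.4833 jig xy [-0.1886 -0.112 ] tip z 0.1869 yaw rel jig-y deg -0.08 F [-1.08  0.38  0.06] w 0.0005
```

View pics/top11.png

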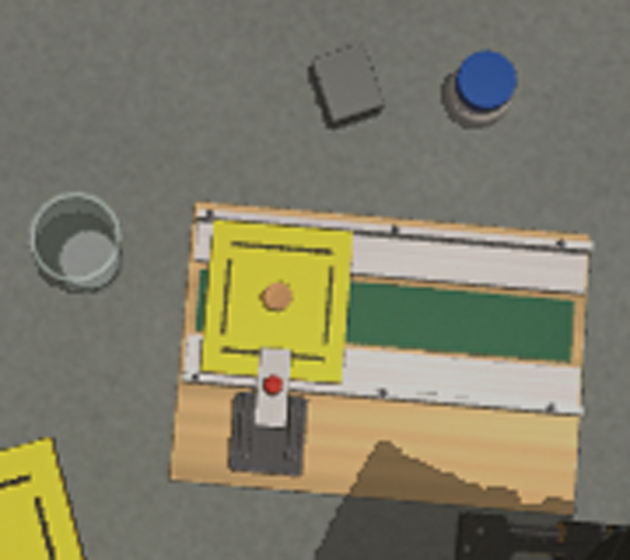

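View pics/side11.png

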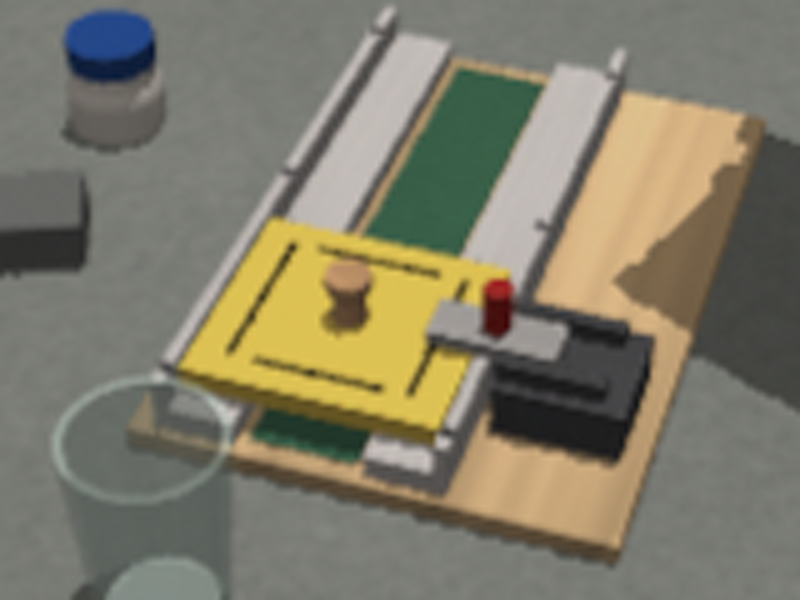

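The bolt lies over the board's edge, the board is level, and the glass, block and pot are where they were. One last measurement of the bolt knob, then hand in.

```bash
python3 -c "
from h import *
T=get_calibration('top');S=get_calibration('side')
X,e=tri(ray(T,((272.5)/3.5-.5+250,385.5/3.5-.5+100)),ray(S,(498.5/5-.5+220,287.5/5-.5+130)));print(X,e,wj(X), 'bolt',wj(X)[0]+.108)
arm.finish_job()"
```

```text
[0.5351662  0.03982709 0.07545582] [np.float64(6.0138326440898306e-05), np.float64(6.013832644129292e-05)] [-0.06806417  0.08593173] bolt 0.03993583085824219
the job is handed in; nothing more can be done
```

The board is seated in the notches with the bolt pushed fully in over its edge, and I handed the job in at about 11.6 s. `finish_job` gives no verdict.

**Board:** I pushed its rear edge along the rails with closed fingertips at about 5 N. The force then fell to 1 N as it dropped, and a further light push met the notch ends (8.9 N with almost no movement). The camera views put its centre at jig y ≈ 86.7 mm, within 5 mm of the 85 mm target. All four corners in the side view fit the dropped height rather than the riding height.

**Bolt:** It stopped at its end stop, with the force rising to about 6.6 N. From two camera views it is in by about 39.9 mm of its 40 mm.

**End state:** The glass, glue pot and grey block look unmoved, and the arm stands clear of everything.

**Disagreements:**
- The measured knob tops read 2–4 mm higher than the text's heights.
- The bolt read about 10 mm in at the start, not 0.
- The wrist and fixed cameras differed by about 3 mm on the jig position. The push test and the corner fit settled where the board lay.

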